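# Unlatch the organiser's paddle and swing its door open

### The arm

A 6-joint arm with a two-finger parallel gripper is mounted at the origin on the work surface. World frame = base frame: x ahead of the robot, y to its left, z up, the work surface at z = 0. Lengths are in m, angles in degrees, forces in N, time in s.
With the tool pointing down it reaches from about 0.4 to 0.925 m from the base axis. Payload 12.5 kg.
Tool frame: the origin (TCP) lies at the very end of the fingers, on their centre line; the grasp point (between the pads) lies 19 mm behind it (r.grasp_offset is the distance from the TCP to the grasp point, in m); z points along the fingers, y is the line along which they close (so a half turn about z gives the same grasp; the last joint's range is limited). The gripper opens to 95 mm and grips with 3 to 60 N. Pads are 20 mm wide; open, the fingers measure 119 mm over their backs; the gripper's body (75 mm by 180 mm) begins 59 mm behind the grasp point.
Start: joints at [-78.243, 28.126, 89.318, -0, 62.55, -6.05], TCP at [0.191, -0.595, 0.215] pointing down, gripper open.
Joint ranges: [-177.58, 177.58], [-47.91, 125.51], [2.72, 160], [-65.01, 245.01], [3.68, 167.84], [-153.87, 153.87]. Speed limits (degrees/s): [127.2, 127.2, 159.86, 180, 180, 180].

### API

Orientations are given as [roll, pitch, yaw] about the fixed x, y, z axes, in that order (R = Rz(yaw) Ry(pitch) Rx(roll)).
In Python, from bench import r gives the robot as it stands. The module is installed in compiled form; this text tells all that it offers.
- The arm moves only by the tool carry_out, never from a script. Its argument "increments" is a list of rows, each an object with "dp": the shift along the world's x, y, z normalised to -1 to 1, where 1 is 0.3 m, a list of three; "angular": the turn, a rotation vector about the world's x, y, z normalised to -1 to 1, where 1 is 180 degrees, a list of three. A call has 1 to 5 rows; each row is the pose to reach, as a shift and turn from the pose commanded when the call began, turning the shorter way round; what a row does not reach only later rows make up. A row lasts 1/8 s, in which the tool goes at most 62.5 mm and 10.7 degrees, less where a joint would pass 70% of its speed; a pose out of reach is approached as far as the arm can. A call with a number of a shift or a turn outside -1 to 1 is refused whole. A call with a gripper value outside its range is refused whole. "jaw" is the closure, from -1 (fully open) to 1 (shut), set as the call begins (left out, the last holds). The fingers move at their own pace and stop on an object; "grip_force" is the grip in N (left out, the last holds). Time passes only in rows, so rows that repeat a pose let the fingers close. It gives the time, the measured TCP pose, the force, the opening and the grip force at its end, in the units of the state.
- r.read_state(): the state, without advancing time (a new reading comes with each control period).
- r.grab_frame(name): name is "side" or "top" or "wrist"; returns a dict with "pixels" (384x512x3 uint8, blue, green, red), "depth" (384x512 float32, m along the optical axis (not along the pixel's ray), 0 where there is no reading), "intrinsics" (3x3 intrinsics, pixels), "camera_from_world" (4x4, takes a point from world to camera coordinates); the wrist camera has in their place "T_tool_cam" (4x4, takes a point from camera to tool coordinates, whose origin is the TCP and whose axes are the flange's). Camera axes: x right, y down, z forward; pixel columns grow to the right and rows downward; lengths in m; the calibration is good to about 2 mm. A picture is of the moment at which its call begins: read the wrist's pose just before it.
- r.job_done(): hands the job in; it is judged then, once.
The state is a dict: "clock": time; "joints": joint angles; "qvel": joint speeds; "joint_torque": joint torques, N m; "eef_pos": TCP position; "orientation": TCP orientation; "contact_force": force on the tool from outside, world axes, zero at the start; "torque": the same for the moment, N m; "gripper_width": finger opening in m; "gripper_force": force on a finger pad.
Only numpy, scipy, OpenCV 4.12 (cv2) and the standard library are available. Lean on these libraries where they do the work, as an engineer would, in place of code of your own. Each camera call takes 0.05 s, during which the arm holds its last target. There are 200 camera calls.

### The job

Open the shut left door of the white organiser so the tools can be put away: lift its paddle by feel until the hidden latch lets go, without forcing the latch, then swing the door out until it stands square to the organiser's front or a little beyond. Let go and leave it standing open, with the half-open right door and everything else on the counter left as they were.

Things in the scene. Friction and masses are not known exactly. Their poses are not given: they have to be found in the camera images.
- organiser: White plastic organiser, fixed: 160 deep (x), 340 wide (y), 200 high; origin: centre of its underside, front faces its -x. On a 50 plinth two open-fronted bays: left (+y) with a shut, latched door, right (-y) with a half-open door. Doors 12 thick, 158 wide, 146 high, top edge 199 up; a shut door's outer face lies 92 in front of the origin.
- door (a joint): Swing of the shut LEFT door about its upright hinge at the organiser's left (+y) end: 0 shut, grows as the free edge (by the organiser's middle) swings out to the front; end stop 1.7 rad. Light: 0.04 N m of friction, slight damping, stays where left. With the pawl hooked it gives about 2 mm at the paddle, then is solid. Beyond 0.3 rad it is clear of the latch and the paddle may be let go.
- door_hinge (a point): On the left door's upright hinge axis, 178 above the counter (height of the paddle's pivot), 86 in front of and 165 left (+y) of the organiser's origin. Its axes turn with the door and are the organiser's when shut: z up, -x out of the outer face, -y from the hinge to the free edge. Opening turns it clockwise seen from above.
- paddle (a joint): Lift angle of the left door's paddle: 0 at rest, grows as its outer end is lifted. Spring return: 0.09 N m plus 0.15 N m per rad (2 to 3.5 N at the grip). Lifting drops a hidden hooked pawl behind the door out of a keeper in the bay. Once the door is open its end stop is 0.95 rad.
- paddle_pivot (a point): Middle of the paddle's horizontal pivot, which runs along the door's width: 125 from the hinge axis towards the free edge, 2 inwards (+x) of the hinge axis, level with point door_hinge. Axes turn with the paddle; at rest, door shut, they are the organiser's.
- paddle_grip (a point): Where to pinch the paddle by its sides from above: middle of its broad end. A black tongue standing out near the left door's top and free edge; broad end 24 wide (along the door), 28 long, 12 thick. At rest it slopes 0.25 rad down outwards. Turn the gripper with it or pinch lightly: a firm unturned pinch drags. 55 from the pivot (53 out, 14 lower), 49 off the door's face; tip 69 from the pivot.
- latch_case: Bracket of the hidden keeper, in the left bay under the top, 178 up. The keeper's height on it was set by hand and cannot be seen: somewhere from 0.1 to 0.65 rad of lift the pawl comes clear, 0.02 to 0.08 rad further a steel ledge stops the paddle hard. Lift until that stop is felt (5 N at the grip is safe), keep it lifted and pull. Pawl force on it = load on the latch.
- spare_door_edge (a point): Top of the free edge of the half-open right door (hinged at the organiser's right end, no latch, swings easily).
- screwdriver_mid (a point): Bystander: red-handled screwdriver lying flat, 200 long, handle 26 across. This point: its middle, half-way up (for long tools, on the long axis x).
- pliers_mid (a point): Bystander: blue steel pliers lying flat, 160 long, up to 60 wide, 14 high. This point: its middle, half-way up (for long tools, on the long axis x).
- hammer_mid (a point): Bystander: small claw hammer with wooden grip lying flat, 215 long, head 100 across, 22 high. This point: its middle, half-way up (for long tools, on the long axis x).
- spanner_mid (a point): Bystander: chrome adjustable spanner lying flat, 180 long, 12 high. This point: its middle, half-way up (for long tools, on the long axis x).
- tape_mid (a point): Bystander: black tape measure lying flat, 62 x 60, 36 high. This point: its middle, half-way up (for long tools, on the long axis x).
- tumbler_mid (a point): Bystander: steel tumbler standing upright, 74 across, 100 high. This point: its middle, half-way up (for long tools, on the long axis x).
- screw_tin_mid (a point): Bystander: small round aluminium tin, 56 across, 60 high, standing in the open right bay. This point: its middle, half-way up (for long tools, on the long axis x).

How it is judged:
By the outcome, as a careful person would: the job done as asked, in the order asked, and still so for the second after the job is handed in, with the robot touching nothing.
It also fails if it takes over 72 s, if anything falls off the work surface, if the arm or the gripper's body presses on something with over 40 N, if the wrist force passes 120 N, or if a joint passes its speed limit or range.

## Working session

There is one attempt and no reset: what is moved stays moved. The work goes in short steps, Python scripts to look and compute and a tool call to move; the robot and the scene stay as the last step left them, time stands still between calls to the robot, and variables do not carry over. Pictures are saved under pics/ and viewed, at most 10 in all, crops included, and the job is handed in when it is done.

Besides the shell and the picture viewer there is one more tool, called after "Request:" by a JSON object that holds its "name" and its "arguments". carry_out: Moves the arm, as the interface text tells. Scaled input: -1 to 1 covers 0.3 m each way for a shift and 180 degrees each way for a turn. Its arguments: {"type":"object","properties":{"increments":{"type":"array"},"jaw":{"type":"number"},"grip_force":{"type":"number"}},"required":["increments"]}

```bash
mkdir -p pics
python3 - <<'E'
from bench import r
import cv2,numpy as np
s=r.read_state();print(s)
for n in("top","side"):
    f=r.grab_frame(n);cv2.imwrite(f"pics/{n}0.png",f["pixels"]);np.savez(f"{n}0.npz",**f)
    print(n,f["intrinsics"].tolist(),np.round(f["camera_from_world"],4).tolist())
E
```

```text
{'clock': 0.0, 'joints': array([-7.82432650e+01,  2.81649670e+01,  8.93487542e+01, -1.35806539e-04,
        6.25494783e+01, -6.05008692e+00]), 'qvel': array([-0.02487975,  0.12331788,  0.01415421,  0.00665906,  0.00020836,
        0.02208945]), 'joint_torque': array([-3.00335400e-03, -6.12652159e+01, -2.58190155e+01,  6.91776141e-02,
        4.82102029e-02, -1.13347062e-04]), 'eef_pos': array([ 0.19110744, -0.59482112,  0.2140611 ]), 'orientation': array([-1.79937140e+02, -6.54130856e-03,  1.78068810e+01]), 'contact_force': array([ 0.7481958 ,  0.40058773, -0.04664802]), 'torque': array([-0.05158554, -0.0128511 , -0.01070474]), 'gripper_force': 0.0, 'gripper_width': 0.0952332664938125}
top [[464.91411699350476, 0.0, 261.45512057661165], [0.0, 464.91411699350476, 183.08033878962272], [0.0, 0.0, 1.0]] [[0.0189, -0.9998, 0.0032, -0.0691], [-0.9977, -0.0191, -0.0655, 0.5637], [0.0656, -0.002, -0.9978, 1.6701], [0.0, 0.0, 0.0, 1.0]]
side [[379.3804372851387, 0.0, 254.1040973591051], [0.0, 379.3804372851387, 186.7516337476631], [0.0, 0.0, 1.0]] [[-0.9822, -0.1874, 0.0118, 0.5286], [-0.1426, 0.7036, -0.6962, 0.2103], [0.1221, -0.6855, -0.7178, 1.1482], [0.0, 0.0, 0.0, 1.0]]
```

View pics/top0.png

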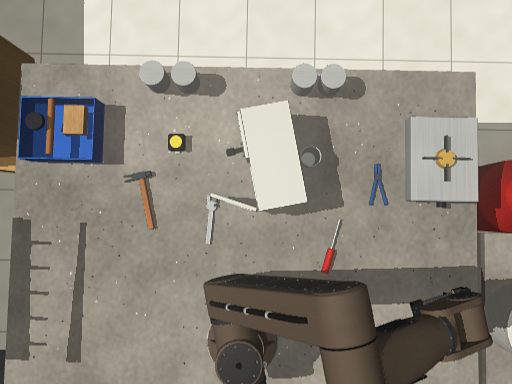

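View pics/side0.png

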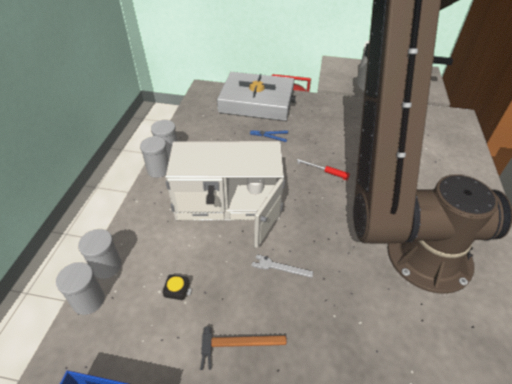

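The top view shows the organiser's top at px (239,111), (288,101), (306,202), (258,210). Its front faces image left (world +y), the black paddle is at about (235,152), and the half-open right door runs from (258,210) to (212,195). The spanner is near (210,218) and the tape at (176,142).

```bash
cat > h.py <<'E'
import numpy as np,cv2
def cloud(f):
    K=f["intrinsics"];d=f["depth"].astype(float);v,u=np.indices(d.shape)
    P=np.stack([(u-K[0,2])/K[0,0]*d,(v-K[1,2])/K[1,1]*d,d],-1)
    T=f["camera_from_world"];return (P-T[:3,3])@T[:3,:3]
def ray(f,uv,z):
    K=f["intrinsics"];T=f["camera_from_world"];R=T[:3,:3];c=-R.T@T[:3,3]
    uv=np.atleast_2d(uv).astype(float);d=np.c_[(uv[:,0]-K[0,2])/K[0,0],(uv[:,1]-K[1,2])/K[1,1],np.ones(len(uv))]@R
    return c+d*((z-c[2])/d[:,2])[:,None]
def proj(f,p):
    T=f["camera_from_world"];q=np.atleast_2d(p)@T[:3,:3].T+T[:3,3];q=q@f["intrinsics"].T;return q[:,:2]/q[:,2:]
E
python3 - <<'E'
from h import *
for n in("top","side"):
    f=dict(np.load(n+"0.npz"));W=cloud(f);px=f["pixels"]
    m=((W[...,2]>.185)&(W[...,2]<.215)&(W[...,1]>-.25)&(W[...,1]<.15)&(W[...,0]>.4)&(px.min(-1)>120)).astype(np.uint8)
    mo=cv2.morphologyEx(m,cv2.MORPH_OPEN,np.ones((13,13),np.uint8))
    cs,_=cv2.findContours(mo,0,2);c=max(cs,key=cv2.contourArea)
    print(n,"z med",np.median(W[...,2][mo>0]),cv2.contourArea(c))
    pts=ray(f,c[:,0,:],.2)[:,:2].astype(np.float32);rc=cv2.minAreaRect(pts);print(rc,cv2.boxPoints(rc).round(4).tolist())
    hsv=cv2.cvtColor(px,cv2.COLOR_BGR2HSV)
    k=((px.max(-1)<70)&(W[...,2]>.12)&(W[...,2]<.2)&(W[...,0]>.45)&(W[...,0]<.75)&(W[...,1]>-.15)&(W[...,1]<.2)).astype(np.uint8)
    cs,_=cv2.findContours(k,0,2);
    for c in cs:
        if cv2.contourArea(c)>8:
            mm=cv2.drawContours(np.zeros_like(k),[c],-1,1,-1)>0
            P=W[mm];print("black",cv2.boundingRect(c),P.mean(0).round(4),P.min(0).round(4),P.max(0).round(4))
    cv2.imwrite(f"pics/{n}crop.png",cv2.resize(px[90:240,140:340] if n=="top" else px[120:260,140:320],None,fx=4 if n=="top" else 4,fy=4,interpolation=cv2.INTER_CUBIC))
E
```

```text
top z med 0.19993047294893948 4681.5
((0.6452166438102722, -0.0934622585773468), (0.3385963439941406, 0.1616237461566925), 11.717686653137207) [[0.46299999952316284, -0.048700001090765], [0.4959000051021576, -0.2070000022649765], [0.8274000287055969, -0.13819999992847443], [0.7946000099182129, 0.019999999552965164]]
side z med 0.20078087016719293 3751.5
((0.643913984298706, -0.08320382982492447), (0.3389841616153717, 0.1834634691476822), 11.640172004699707) [[0.4593999981880188, -0.02759999968111515], [0.49639999866485596, -0.20720000565052032], [0.8284000158309937, -0.1388999968767166], [0.7914000153541565, 0.040800001472234726]]
black (208, 186, 5, 17) [0.6586 0.0426 0.1719] [0.6494 0.0097 0.1654] [0.6663 0.0623 0.1801]
```

View pics/topcrop.png

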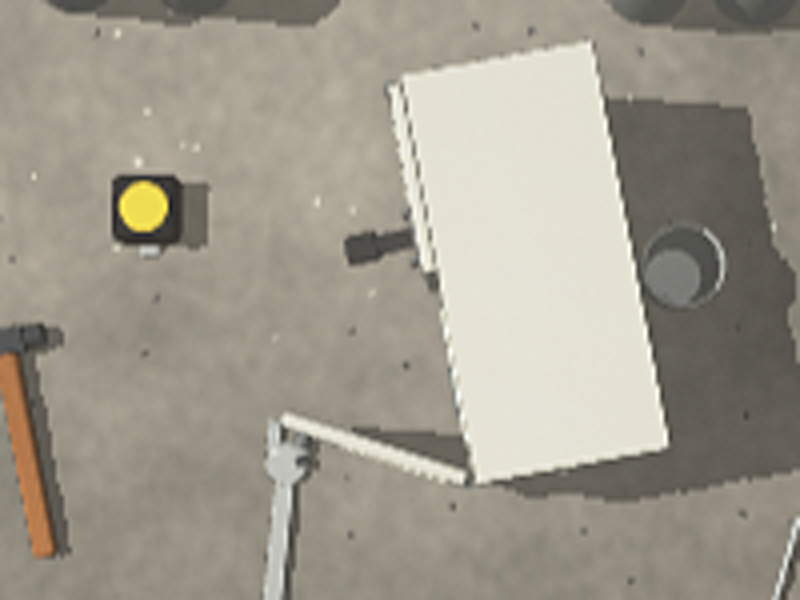

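View pics/sidecrop.png

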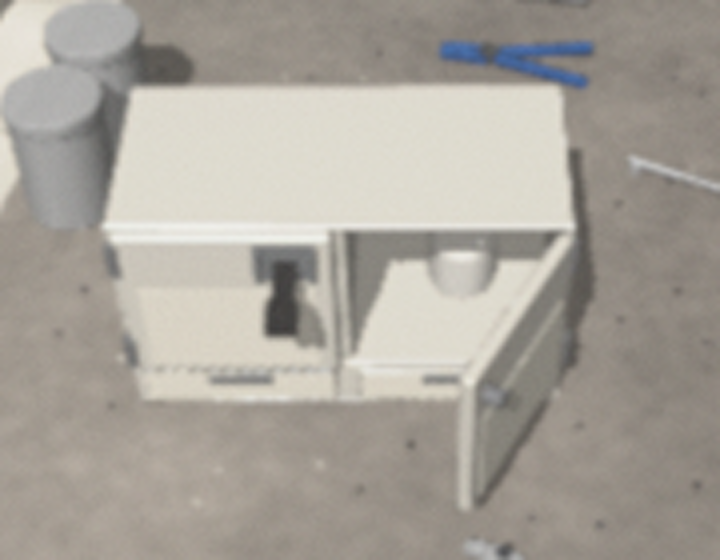

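The crops confirm it: the paddle's broad end is at crop px (365,247), i.e. full-image (231,152). The spare door's free edge is at (211,194). The organiser pose is about (0.645,-0.0935) with yaw -78.3°. Next I check the grey pots and compute the targets.

```bash
cat >> h.py <<'E'
O=np.array([.6452,-.0935,0]);yaw=np.radians(11.7-90)
Rz=lambda a:np.array([[np.cos(a),-np.sin(a),0],[np.sin(a),np.cos(a),0],[0,0,1]])
Ry=lambda a:np.array([[np.cos(a),0,np.sin(a)],[0,1,0],[-np.sin(a),0,np.cos(a)]])
def pose(door,lift,tilt,off=0.019,up=0.):
    """TCP position, tool R; tilt = gripper lean about paddle axis relative to vertical (+ = follows lift); up=retreat along tool"""
    D=Rz(yaw)@Rz(-door); h=O+Rz(yaw)@[-.086,.165,.178]
    a=lift-.25
    g=h+D@(np.array([.002,-.125,0])+.0548*np.array([-np.cos(a),0,np.sin(a)]))
    # tool: z down, y along door +y, x = y cross z ; leaning
    R0=np.array([[-1,0,0],[0,1,0],[0,0,-1.]])
    R=D@Ry(tilt)@R0
    return g,g+R[:,2]*(off-up),R
E
python3 - <<'E'
from h import *
f=dict(np.load("top0.npz"));W=cloud(f)
print("broad end top",ray(f,[[231.2,151.8]],.17))
g,t,R=pose(0,0,0);print(g,t);print(proj(f,g))
m=((W[...,2]>.03)&(W[...,0]>.75)&(W[...,1]>-.3)&(W[...,1]<.4)).astype(np.uint8)
n,l,s,c=cv2.connectedComponentsWithStats(m)
for i in range(1,n):
    if s[i,4]>20:P=W[l==i];print(s[i],P.min(0).round(3),P.max(0).round(3))
for u,v in((152,73),(184,74),(304,76)):print(W[v,u])
S=dict(np.load("side0.npz"));
hx=S["pixels"];k=(hx.max(-1)<60).astype(np.uint8);print("side broad end px",140+281/4,120+318/4,"pred",proj(S,g))
for th,l in((1.65,.0),(1.65,.5)):print(pose(th,l,0)[1])
E
```

```text
broad end top [[0.6570694  0.04435907 0.17      ]]
[0.6565675  0.04885941 0.16444226] [0.6565675  0.04885941 0.14544226]
[[229.94875808 152.1449718 ]]
[139  61  30  31 677] [0.889 0.286 0.031] [0.975 0.374 0.135]
[171  61  28  31 651] [0.89  0.177 0.03 ] [0.978 0.264 0.135]
[291  64  26  31 633] [ 0.89  -0.241  0.03 ] [ 0.975 -0.156  0.134]
[318  64  16  32 371] [ 0.888 -0.3    0.03 ] [ 0.978 -0.256  0.137]
[236 101  57  23 969] [ 0.75  -0.154  0.145] [0.825 0.031 0.211]
[0.9313474  0.3268547  0.12591821]
[0.93075864 0.21678198 0.123517  ]
[ 0.93064206 -0.19785013  0.12795276]
side broad end px 210.25 199.5 pred [[210.60055909 199.61044254]]
[0.82444546 0.1545682  0.14544226]
[0.82444546 0.1545682  0.17255774]
```

Request:
{"name": "carry_out", "arguments": {"increments": [{"dp": [0, 0, 0.25], "angular": [0, 0, 0.05]}, {"dp": [0.1, 0.1, 0.45], "angular": [0, 0, 0.1]}, {"dp": [0.25, 0.3, 0.45], "angular": [0, 0, 0.15]}, {"dp": [0.4, 0.5, 0.45], "angular": [0, 0, 0.2]}, {"dp": [0.5, 0.7, 0.45], "angular": [0, 0, 0.25]}], "jaw": -0.3}}

```text
clock: 0.72
eef_pos: [0.3211, -0.4192, 0.3488]
orientation: [180.0, -0.0, 63.1]
contact_force: [0.8, -0.4, 0.8]
gripper_width: 0.0619
gripper_force: 0.0
```

Request:
{"name": "carry_out", "arguments": {"increments": [{"dp": [0.12, 0.16, 0], "angular": [0, 0, 0.05]}, {"dp": [0.24, 0.32, 0], "angular": [0, 0, 0.1]}, {"dp": [0.36, 0.48, 0], "angular": [0, 0, 0.15]}, {"dp": [0.48, 0.64, 0], "angular": [0, 0, 0.2]}, {"dp": [0.6, 0.8, 0], "angular": [0, 0, 0.216]}]}}

```text
clock: 1.35
eef_pos: [0.5011, -0.179, 0.3488]
orientation: [-180.0, -0.0, 101.9]
contact_force: [0.7, -0.7, 1.0]
gripper_width: 0.062
gripper_force: 0.0
```

Request:
{"name": "carry_out", "arguments": {"increments": [{"dp": [0.1, 0.14, 0], "angular": [0, 0, 0]}, {"dp": [0.22, 0.3, 0], "angular": [0, 0, 0]}, {"dp": [0.34, 0.46, 0], "angular": [0, 0, 0]}, {"dp": [0.45, 0.65, 0], "angular": [0, 0, 0]}, {"dp": [0.45, 0.65, 0], "angular": [0, 0, 0]}]}}

```text
clock: 1.98
eef_pos: [0.6363, 0.0175, 0.3476]
orientation: [-179.9, -0.0, 101.9]
contact_force: [0.7, -0.2, 0.0]
gripper_width: 0.0617
gripper_force: 0.0
```

Run:
```python
from h import *
from bench import r
from scipy.spatial.transform import Rotation as Ro
s=r.read_state();f=r.grab_frame("wrist");cv2.imwrite("pics/w1.png",f["pixels"]);np.savez("w1.npz",p=s["eef_pos"],o=s["orientation"],**f)
print(s["eef_pos"],s["orientation"],s["contact_force"])
for tilt in(-.25,0):
    g,t,R=pose(0,0,tilt);Rc=Ro.from_euler("xyz",s["orientation"],degrees=True).as_matrix()
    print(tilt,t,(t-s["eef_pos"])/.3,(Ro.from_matrix(R@Rc.T).as_rotvec()/np.pi))
T=np.eye(4);T[:3,:3]=Rc;T[:3,3]=s["eef_pos"];f["camera_from_world"]=np.linalg.inv(T@f["T_tool_cam"])
print("pred grip px",proj(f,[g]))
```

```text
[0.63626679 0.0175271  0.34757469] [-1.79926177e+02 -4.65493860e-02  1.01919409e+02] [ 0.72183187 -0.20551894  0.02701462]
-0.25 [0.65752074 0.04425641 0.14603293] [ 0.07084649  0.08909768 -0.67180588] [-0.0780627  -0.01673878 -0.00116144]
0 [0.6565675  0.04885941 0.14544226] [ 0.06766903  0.10444104 -0.67377476] [-0.0001692  -0.00045437 -0.0012191 ]
pred grip px [[276.60820114 143.95222543]]
```

View pics/w1.png

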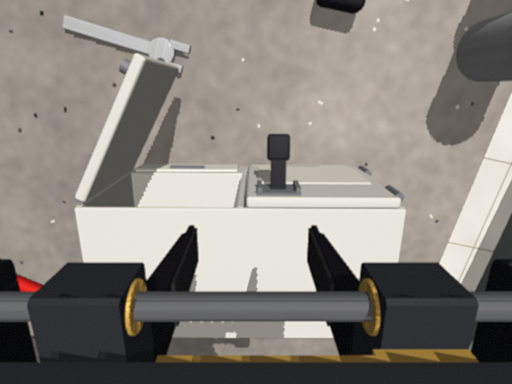

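The wrist view shows the paddle's broad end centred at px (278,147), against a prediction of (276.6,144). That is agreement to within a couple of mm. I'll let the arm settle while tilting to match the paddle's slope.

Request:
{"name": "carry_out", "arguments": {"increments": [{"dp": [0, 0, 0], "angular": [-0.04, -0.008, 0]}, {"dp": [0, 0, 0], "angular": [-0.078, -0.016, 0]}, {"dp": [0, 0, 0], "angular": [-0.078, -0.016, 0]}, {"dp": [0, 0, 0], "angular": [-0.078, -0.016, 0]}]}}

```text
clock: 2.52
eef_pos: [0.635, 0.0133, 0.3491]
orientation: [-180.0, 14.2, 101.6]
contact_force: [0.7, -0.4, -0.5]
gripper_width: 0.0619
gripper_force: 0.0
```

```bash
sed -i 's/O=np.array(\[.6452,-.0935,0\])/O=np.array([.6465,-.0948,0])/' h.py
cat > d.py <<'E'
import sys
from h import *
from bench import r
from scipy.spatial.transform import Rotation as Ro
np.set_printoptions(precision=4,suppress=True)
s=r.read_state();Rc=Ro.from_euler("xyz",s["orientation"],degrees=True).as_matrix()
print(s["clock"],s["eef_pos"],s["orientation"],"F",s["contact_force"],"T",s["torque"],s["gripper_width"],s["gripper_force"])
def to(door,lift,tilt,up=0.,base=None):
    g,t,R=pose(door,lift,tilt,up=up);print(door,lift,tilt,up,"tcp",t,"dp",(t-s["eef_pos"])/.3,"ang",Ro.from_matrix(R@Rc.T).as_rotvec()/np.pi)
E
python3 -c "
from d import *
to(0,0,-.25,.08);to(0,0,-.25)"
```

```text
2.525 [0.635  0.0133 0.3491] [-179.9788   14.1996  101.6402] F [ 0.7161 -0.4058 -0.5387] T [ 0.1187 -0.0863  0.0061] 0.06189446154598639 0.0
0 0 -0.25 0.08 tcp [0.6548 0.0623 0.2235] dp [ 0.0659  0.1634 -0.4184] ang [-0.0007 -0.0003  0.0004]
0 0 -0.25 0.0 tcp [0.6588 0.043  0.146 ] dp [ 0.0793  0.0988 -0.6767] ang [-0.0007 -0.0003  0.0004]
```

Request:
{"name": "carry_out", "arguments": {"increments": [{"dp": [0.066, 0.163, -0.1], "angular": [0, 0, 0]}, {"dp": [0.066, 0.163, -0.25], "angular": [0, 0, 0]}, {"dp": [0.066, 0.163, -0.418], "angular": [0, 0, 0]}, {"dp": [0.066, 0.163, -0.418], "angular": [0, 0, 0]}]}}

```text
clock: 3.02
eef_pos: [0.6538, 0.0618, 0.2204]
orientation: [-179.6, 14.2, 101.7]
contact_force: [-0.2, 1.2, -0.4]
gripper_width: 0.0619
gripper_force: 0.0
```

Request:
{"name": "carry_out", "arguments": {"increments": [{"dp": [0.004, -0.02, -0.08], "angular": [0, 0, 0]}, {"dp": [0.008, -0.04, -0.16], "angular": [0, 0, 0]}, {"dp": [0.013, -0.064, -0.255], "angular": [0, 0, 0]}, {"dp": [0.013, -0.064, -0.255], "angular": [0, 0, 0]}, {"dp": [0.013, -0.064, -0.255], "angular": [0, 0, 0]}]}}

```text
clock: 3.65
eef_pos: [0.6599, 0.0436, 0.1494]
orientation: [179.9, 14.3, 101.6]
contact_force: [-0.0, -0.2, 0.2]
gripper_width: 0.0621
gripper_force: 0.0
```

Run:
```python
from d import *
to(0,0,-.25)
f=r.grab_frame("wrist");cv2.imwrite("pics/w2.png",f["pixels"])
```

```text
3.65 [0.6599 0.0436 0.1494] [179.8569  14.3426 101.6056] F [-0.0377 -0.2233  0.212 ] T [ 0.1289 -0.0671  0.0473] 0.06212697879442707 0.0
0 0 -0.25 0.0 tcp [0.6588 0.043  0.146 ] dp [-0.0038 -0.0021 -0.0112] ang [-0.0001  0.0008  0.0003]
```

View pics/w2.png

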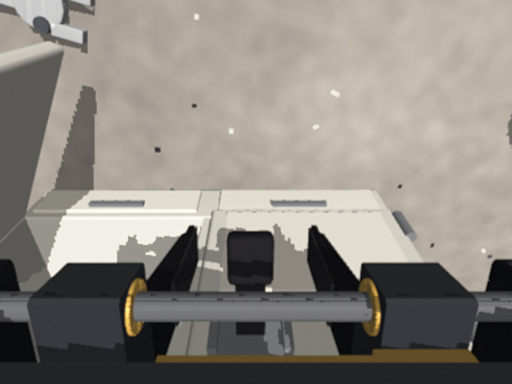

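The fingers straddle the paddle: its broad end spans px 228–273 and the finger tips are at 195 and 310. Closing now.

Request:
{"name": "carry_out", "arguments": {"increments": [{"dp": [-0.002, -0.002, -0.01], "angular": [0, 0, 0]}, {"dp": [-0.002, -0.002, -0.01], "angular": [0, 0, 0]}, {"dp": [-0.002, -0.002, -0.01], "angular": [0, 0, 0]}, {"dp": [-0.002, -0.002, -0.01], "angular": [0, 0, 0]}, {"dp": [-0.002, -0.002, -0.01], "angular": [0, 0, 0]}], "jaw": 1, "grip_force": 12}}

```text
clock: 4.32
eef_pos: [0.6586, 0.0434, 0.144]
orientation: [180.0, 14.3, 101.7]
contact_force: [1.1, 1.3, -0.1]
gripper_width: 0.0241
gripper_force: 12.0
```

Run:
```python
from d import *
g0,t0,R0=pose(0,0,-.25)
for l in np.arange(.05,.75,.05):
    g,t,R=pose(0,l,l-.25);print(round(l,2),(t-t0)/.3,Ro.from_matrix(R@R0.T).as_rotvec()/np.pi)
```

```text
4.325 [0.6586 0.0434 0.144 ] [179.9763  14.3273 101.6861] F [ 1.116   1.3329 -0.0687] T [ 0.3141 -0.4068  0.0861] 0.024128490455057282 11.996928602457047
0.05 [-0.001   0.005   0.0082] [0.0156 0.0032 0.    ]
0.1 [-0.002   0.0096  0.0166] [ 0.0312  0.0065 -0.    ]
0.15 [-0.0029  0.0138  0.0253] [0.0468 0.0097 0.    ]
0.2 [-0.0036  0.0176  0.0342] [0.0623 0.0129 0.    ]
0.25 [-0.0043  0.0209  0.0432] [0.0779 0.0161 0.    ]
0.3 [-0.0049  0.0238  0.0524] [0.0935 0.0194 0.    ]
0.35 [-0.0054  0.0262  0.0618] [0.1091 0.0226 0.    ]
0.4 [-0.0058  0.0282  0.0712] [0.1247 0.0258 0.    ]
0.45 [-0.0061  0.0297  0.0808] [0.1403 0.029  0.    ]
0.5 [-0.0064  0.0307  0.0904] [0.1558 0.0323 0.    ]
0.55 [-0.0065  0.0312  0.1   ] [0.1714 0.0355 0.    ]
0.6 [-0.0065  0.0313  0.1097] [ 0.187   0.0387 -0.    ]
0.65 [-0.0064  0.0309  0.1194] [0.2026 0.042  0.    ]
0.7 [-0.0062  0.0301  0.129 ] [0.2182 0.0452 0.    ]
```

Request:
{"name": "carry_out", "arguments": {"increments": [{"dp": [-0.001, 0.005, 0.008], "angular": [0.0156, 0.0032, 0]}, {"dp": [-0.002, 0.0096, 0.0166], "angular": [0.0312, 0.0065, 0]}, {"dp": [-0.002, 0.0096, 0.0166], "angular": [0.0312, 0.0065, 0]}, {"dp": [-0.002, 0.0096, 0.0166], "angular": [0.0312, 0.0065, 0]}, {"dp": [-0.002, 0.0096, 0.0166], "angular": [0.0312, 0.0065, 0]}]}}

```text
clock: 4.95
eef_pos: [0.658, 0.0464, 0.1489]
orientation: [180.0, 8.6, 101.7]
contact_force: [3.0, 3.4, -1.6]
gripper_width: 0.0238
gripper_force: 12.0
```

```bash
python3 -c "
from d import *
to(0,.1,-.15)"
```

```text
4.95 [0.658  0.0464 0.1489] [179.9917   8.6044 101.706 ] F [ 2.9592  3.3835 -1.5696] T [ 0.6548 -0.6319  0.2087] 0.023769286428553398 12.001567929983139
0 0.1 -0.15 0.0 tcp [0.6582 0.0458 0.151 ] dp [ 0.0009 -0.0019  0.007 ] ang [ 0.      0.0001 -0.    ]
```

Request:
{"name": "carry_out", "arguments": {"increments": [{"dp": [0.001, 0.003, 0.004], "angular": [0.008, 0.0016, 0]}, {"dp": [0.002, 0.0062, 0.0087], "angular": [0.0156, 0.0032, 0]}, {"dp": [0.002, 0.0062, 0.0087], "angular": [0.0156, 0.0032, 0]}, {"dp": [0.002, 0.0062, 0.0087], "angular": [0.0156, 0.0032, 0]}]}}

```text
clock: 5.45
eef_pos: [0.6579, 0.0479, 0.1514]
orientation: [-179.9, 5.7, 101.7]
contact_force: [-4.0, 1.1, -1.4]
gripper_width: 0.0239
gripper_force: 12.0
```

```bash
python3 -c "
from d import *
to(0,.15,-.1)"
```

```text
5.45 [0.6579 0.0479 0.1514] [-179.9155    5.7307  101.6824] F [-4.0079  1.1041 -1.4094] T [ 0.1111  0.3205 -0.2088] 0.02389572185898543 12.004538029432297
0 0.15 -0.1 0.0 tcp [0.658  0.0471 0.1536] dp [ 0.0002 -0.0026  0.0075] ang [ 0.0001 -0.0005  0.0001]
```

Request:
{"name": "carry_out", "arguments": {"increments": [{"dp": [-0.001, 0.0025, 0.004], "angular": [0.008, 0.0016, 0]}, {"dp": [-0.002, 0.0045, 0.009], "angular": [0.0156, 0.0032, 0]}, {"dp": [-0.002, 0.0045, 0.009], "angular": [0.0156, 0.0032, 0]}, {"dp": [-0.002, 0.0045, 0.009], "angular": [0.0156, 0.0032, 0]}]}}

```text
clock: 5.95
eef_pos: [0.6576, 0.0491, 0.1541]
orientation: [-180.0, 2.9, 101.7]
contact_force: [-1.3, 0.3, -1.3]
gripper_width: 0.0237
gripper_force: 12.0
```

Request:
{"name": "carry_out", "arguments": {"increments": [{"dp": [-0.0005, 0.0017, 0.0045], "angular": [0.008, 0.0016, 0]}, {"dp": [-0.001, 0.0033, 0.009], "angular": [0.0156, 0.0032, 0]}, {"dp": [-0.001, 0.0033, 0.009], "angular": [0.0156, 0.0032, 0]}, {"dp": [-0.001, 0.0033, 0.009], "angular": [0.0156, 0.0032, 0]}]}}

```text
clock: 6.45
eef_pos: [0.6574, 0.0502, 0.1569]
orientation: [-180.0, 0.0, 101.7]
contact_force: [-1.4, 0.1, -1.6]
gripper_width: 0.024
gripper_force: 12.0
```

Request:
{"name": "carry_out", "arguments": {"increments": [{"dp": [-0.0005, 0.0015, 0.0046], "angular": [0.008, 0.0016, 0]}, {"dp": [-0.001, 0.0029, 0.0092], "angular": [0.0156, 0.0032, 0]}, {"dp": [-0.001, 0.0029, 0.0092], "angular": [0.0156, 0.0032, 0]}, {"dp": [-0.001, 0.0029, 0.0092], "angular": [0.0156, 0.0032, 0]}]}}

```text
clock: 6.95
eef_pos: [0.6572, 0.0512, 0.1597]
orientation: [180.0, -2.9, 101.7]
contact_force: [-1.2, 0.6, -2.0]
gripper_width: 0.0242
gripper_force: 12.0
```

Request:
{"name": "carry_out", "arguments": {"increments": [{"dp": [-0.0003, 0.0012, 0.0047], "angular": [0.008, 0.0016, 0]}, {"dp": [-0.0005, 0.0026, 0.0094], "angular": [0.0156, 0.0032, 0]}, {"dp": [-0.0005, 0.0026, 0.0094], "angular": [0.0156, 0.0032, 0]}, {"dp": [-0.0005, 0.0026, 0.0094], "angular": [0.0156, 0.0032, 0]}]}}

```text
clock: 7.45
eef_pos: [0.657, 0.052, 0.1626]
orientation: [180.0, -5.7, 101.7]
contact_force: [-0.8, 2.1, -1.7]
gripper_width: 0.024
gripper_force: 12.0
```

Request:
{"name": "carry_out", "arguments": {"increments": [{"dp": [-0.0003, 0.0015, 0.0047], "angular": [0.008, 0.0016, 0]}, {"dp": [-0.0005, 0.003, 0.0095], "angular": [0.0156, 0.0032, 0]}, {"dp": [-0.0005, 0.003, 0.0095], "angular": [0.0156, 0.0032, 0]}, {"dp": [-0.0005, 0.003, 0.0095], "angular": [0.0156, 0.0032, 0]}]}}

```text
clock: 7.95
eef_pos: [0.6569, 0.0527, 0.1654]
orientation: [180.0, -8.6, 101.7]
contact_force: [-0.5, 0.6, 0.2]
gripper_width: 0.0239
gripper_force: 12.0
```

Run:
```python
from d import *
f=r.grab_frame("wrist");s=r.read_state();print(s["contact_force"],s["torque"])
S=r.grab_frame("side");s=r.read_state();print(s["contact_force"],s["torque"])
to(0,.4,.15)
a=f["pixels"][150:384,120:400];b=cv2.resize(S["pixels"][130:230,160:260],None,fx=3,fy=3,interpolation=3)
c=np.zeros((300,600,3),np.uint8);c[:234,:280]=a;c[:300,290:590]=b;cv2.imwrite("pics/w3.png",c)
```

```text
7.95 [0.6569 0.0527 0.1654] [179.9922  -8.5805 101.6891] F [-0.4564  0.6494  0.1968] T [-0.1543 -0.0178 -0.0149] 0.02387017220384673 11.998779773712158
[-1.3335 -0.0241 -0.9296] [-0.1823  0.0153 -0.0012]
[-1.0117 -0.4534 -0.3853] [-0.2687 -0.0026  0.0116]
0 0.4 0.15 0.0 tcp [0.6571 0.0514 0.1674] dp [ 0.0007 -0.0044  0.0067] ang [0.0001 0.0001 0.0001]
```

View pics/w3.png

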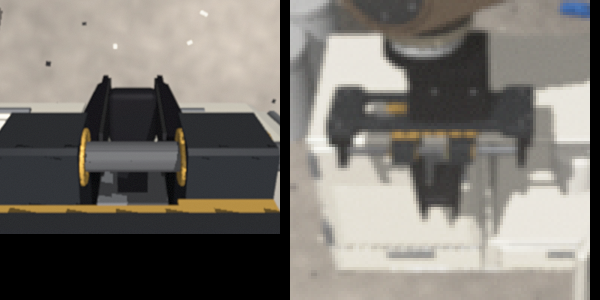

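```bash
cat >> d.py <<'E'
def M(door=0):
    D=Rz(yaw)@Rz(-door);p=O+Rz(yaw)@[-.086,.165,.178]+D@np.array([.002,-.125,0]);a=D[:,1]
    print("M axis T only",a@s["torque"],"about pivot",a@(s["torque"]+np.cross(s["eef_pos"]-p,s["contact_force"])),"Fout",-D[:,0]@s["contact_force"],"Fwid",a@s["contact_force"])
E
python3 -c "
from d import *
M()"
```

```text
8.05 [0.6569 0.0527 0.1654] [179.9879  -8.5706 101.6983] F [-1.0117 -0.4534 -0.3853] T [-0.2687 -0.0026  0.0116] 0.023967233163230406 11.998932212591171
M axis T only -0.26361298774261416 about pivot -0.28909415068859823 Fout -0.2387766130355799 Fwid -1.0826452675439397
```

Request:
{"name": "carry_out", "arguments": {"increments": [{"dp": [-0.0002, 0.0005, 0.0024], "angular": [0.004, 0.0008, 0]}, {"dp": [-0.0002, 0.0007, 0.0048], "angular": [0.0078, 0.0016, 0]}, {"dp": [-0.0002, 0.0007, 0.0048], "angular": [0.0078, 0.0016, 0]}, {"dp": [-0.0002, 0.0007, 0.0048], "angular": [0.0078, 0.0016, 0]}]}}

```text
clock: 8.55
eef_pos: [0.6568, 0.053, 0.1668]
orientation: [180.0, -10.0, 101.7]
contact_force: [-0.3, 0.1, -0.5]
gripper_width: 0.024
gripper_force: 12.0
```

```bash
python3 -c "
from d import *
M()"
```

```text
8.55 [0.6568 0.053  0.1668] [179.9953 -10.0294 101.6865] F [-0.3169  0.0599 -0.4975] T [-0.1981 -0.1076  0.0455] 0.023952779833667174 11.999071687459946
M axis T only -0.21581733029344213 about pivot -0.24362338843154957 Fout 0.12293496971820582 Fwid -0.2981530608323262
```

Request:
{"name": "carry_out", "arguments": {"increments": [{"dp": [-0.0001, 0.0004, 0.0024], "angular": [0.004, 0.0008, 0]}, {"dp": [-0.0002, 0.0007, 0.0048], "angular": [0.0078, 0.0016, 0]}, {"dp": [-0.0002, 0.0007, 0.0048], "angular": [0.0078, 0.0016, 0]}, {"dp": [-0.0002, 0.0007, 0.0048], "angular": [0.0078, 0.0016, 0]}]}}

```text
clock: 9.05
eef_pos: [0.6567, 0.0533, 0.1683]
orientation: [180.0, -11.5, 101.7]
contact_force: [0.2, 0.6, -0.6]
gripper_width: 0.0241
gripper_force: 12.0
```

```bash
python3 -c "
from d import *
M()"
```

```text
9.05 [0.6567 0.0533 0.1683] [179.9909 -11.462  101.6949] F [ 0.1533  0.6419 -0.603 ] T [-0.1684 -0.0052  0.0129] 0.02406963366714745 11.999415457248688
M axis T only -0.16599407551718667 about pivot -0.19571366783974634 Fout 0.597463471155418 Fwid 0.2802831410525336
```

Request:
{"name": "carry_out", "arguments": {"increments": [{"dp": [-0.0001, 0.0003, 0.0024], "angular": [0.004, 0.0008, 0]}, {"dp": [-0.0001, 0.0006, 0.0048], "angular": [0.0078, 0.0016, 0]}, {"dp": [-0.0001, 0.0006, 0.0048], "angular": [0.0078, 0.0016, 0]}, {"dp": [-0.0001, 0.0006, 0.0048], "angular": [0.0078, 0.0016, 0]}]}}

```text
clock: 9.55
eef_pos: [0.6566, 0.0535, 0.1697]
orientation: [180.0, -12.9, 101.7]
contact_force: [-0.7, 2.2, -1.5]
gripper_width: 0.024
gripper_force: 12.0
```

```bash
python3 -c "
from d import *
M()"
```

```text
9.55 [0.6566 0.0535 0.1697] [179.9922 -12.902  101.6934] F [-0.6847  2.1609 -1.4531] T [-0.0165 -0.0934  0.0015] 0.023957279497018095 11.999333202838898
M axis T only -0.035072800361706166 about pivot -0.10234068144665205 Fout 2.2548075650946005 Fwid -0.2322980475488052
```

Request:
{"name": "carry_out", "arguments": {"increments": [{"dp": [-0.0002, 0.0006, 0.0024], "angular": [0.004, 0.0008, 0]}, {"dp": [-0.0002, 0.0009, 0.0048], "angular": [0.0078, 0.0016, 0]}, {"dp": [-0.0002, 0.0009, 0.0048], "angular": [0.0078, 0.0016, 0]}, {"dp": [-0.0002, 0.0009, 0.0048], "angular": [0.0078, 0.0016, 0]}]}}

```text
clock: 10.05
eef_pos: [0.6566, 0.0537, 0.1711]
orientation: [180.0, -14.3, 101.7]
contact_force: [-0.5, 0.2, -0.4]
gripper_width: 0.0238
gripper_force: 12.0
```

```bash
python3 -c "
from d import *
M()"
```

```text
10.05 [0.6566 0.0537 0.1711] [179.9868 -14.3291 101.6919] F [-0.4577  0.2484 -0.4351] T [-0.1265 -0.1224 -0.0487] 0.02377183280438125 11.9993394613266
M axis T only -0.14865455125808374 about pivot -0.17217811074347938 Fout 0.3360148449163102 Fwid -0.39783076536070494
```

Request:
{"name": "carry_out", "arguments": {"increments": [{"dp": [0, 0.0002, 0.0024], "angular": [0.004, 0.0008, 0]}, {"dp": [0, 0.0004, 0.0048], "angular": [0.0078, 0.0016, 0]}, {"dp": [0, 0.0004, 0.0048], "angular": [0.0078, 0.0016, 0]}, {"dp": [0, 0.0004, 0.0048], "angular": [0.0078, 0.0016, 0]}]}}

```text
clock: 10.55
eef_pos: [0.6566, 0.0539, 0.1726]
orientation: [180.0, -15.8, 101.7]
contact_force: [-0.8, 2.1, -0.9]
gripper_width: 0.0237
gripper_force: 12.0
```

```bash
python3 -c "
from d import *
M()"
```

```text
10.55 [0.6566 0.0539 0.1726] [179.9867 -15.7677 101.6932] F [-0.8286  2.0623 -0.8643] T [-0.0946 -0.0794  0.0357] 0.02371547252747345 11.999585330486298
M axis T only -0.10874571607371873 about pivot -0.14835559853390173 Fout 2.187459787805325 Fwid -0.3932072770096287
```

Request:
{"name": "carry_out", "arguments": {"increments": [{"dp": [0, 0.0003, 0.0024], "angular": [0.004, 0.0008, 0]}, {"dp": [0, 0.0006, 0.0048], "angular": [0.0078, 0.0016, 0]}, {"dp": [0, 0.0006, 0.0048], "angular": [0.0078, 0.0016, 0]}, {"dp": [0, 0.0006, 0.0048], "angular": [0.0078, 0.0016, 0]}]}}

```text
clock: 11.05
eef_pos: [0.6566, 0.054, 0.174]
orientation: [180.0, -17.2, 101.7]
contact_force: [-0.6, 0.8, -0.7]
gripper_width: 0.0238
gripper_force: 12.0
```

```bash
python3 -c "
from d import *
M()"
```

```text
11.05 [0.6566 0.054  0.174 ] [179.9891 -17.1982 101.6928] F [-0.6035  0.8413 -0.6775] T [-0.1728  0.0083  0.0383] 0.02381750586110894 11.99984148144722
M axis T only -0.1675501624449203 about pivot -0.20417536632228508 Fout 0.9461602552068111 Fwid -0.42034225411020265
```

Request:
{"name": "carry_out", "arguments": {"increments": [{"dp": [0, 0.0001, 0.0024], "angular": [0.004, 0.0008, 0]}, {"dp": [0, 0.0002, 0.0048], "angular": [0.0078, 0.0016, 0]}, {"dp": [0, 0.0002, 0.0048], "angular": [0.0078, 0.0016, 0]}, {"dp": [0, 0.0002, 0.0048], "angular": [0.0078, 0.0016, 0]}]}}

```text
clock: 11.55
eef_pos: [0.6565, 0.0542, 0.1753]
orientation: [180.0, -18.6, 101.7]
contact_force: [-1.3, 0.7, -2.6]
gripper_width: 0.0237
gripper_force: 12.0
```

```bash
python3 -c "
from d import *
M()"
```

```text
11.55 [0.6565 0.0542 0.1753] [179.9962 -18.6387 101.6953] F [-1.2582  0.6807 -2.6305] T [-0.1653 -0.0494  0.0047] 0.023669265198702424 11.999796777963638
M axis T only -0.1718508173127901 about pivot -0.32681719520032865 Fout 0.921714981055472 Fwid -1.0939999472837227
```

Request:
{"name": "carry_out", "arguments": {"increments": [{"dp": [0, 0.0001, 0.0024], "angular": [0.004, 0.0008, 0]}, {"dp": [0, 0.0001, 0.0024], "angular": [0.004, 0.0008, 0]}, {"dp": [0, 0.0001, 0.0024], "angular": [0.004, 0.0008, 0]}]}}

```text
clock: 11.92
eef_pos: [0.6565, 0.0542, 0.1761]
orientation: [180.0, -19.4, 101.7]
contact_force: [-1.2, 2.3, -5.1]
gripper_width: 0.0237
gripper_force: 12.0
```

```bash
python3 -c "
from d import *
M()"
```

```text
11.925 [0.6565 0.0542 0.1761] [179.9913 -19.3765 101.694 ] F [-1.1637  2.3119 -5.139 ] T [-0.1063 -0.0686 -0.0214] 0.023683467212932616 11.999691277742386
M axis T only -0.11795367253998547 about pivot -0.420909589665777 Fout 2.4998749203774366 Fwid -0.6707131112060005
```

The hard stop is felt at about 0.585 rad of lift, with Fz jumping to -5 N. I'll hold the lift and work out the swing.

```bash
cat >> d.py <<'E'
def swing(a,bs,lift=.585):
    g0,t0,R0=pose(a,lift,lift-.25)
    for b in bs:
        g,t,R=pose(b,lift,lift-.25);print(round(b,3),"dp",((t-t0)/.3).tolist().__repr__() and np.round((t-t0)/.3,4).tolist(),"ang",np.round(Ro.from_matrix(R@R0.T).as_rotvec()/np.pi,4).tolist())
E
python3 -c "
from d import *
swing(0,[.02,.04,.08]);swing(.04,[.1,.16,.22,.28,.34]);swing(.34,[.4,.45,.55,.65])"
```

```text
11.925 [0.6565 0.0542 0.1761] [179.9913 -19.3765 101.694 ] F [-1.1637  2.3119 -5.139 ] T [-0.1063 -0.0686 -0.0214] 0.023683467212932616 11.999691277742386
0.02 dp [0.0021, 0.0089, 0.0] ang [-0.0, 0.0, -0.0064]
0.04 dp [0.0043, 0.0178, 0.0] ang [-0.0, 0.0, -0.0127]
0.08 dp [0.0093, 0.0353, 0.0] ang [-0.0, 0.0, -0.0255]
0.1 dp [0.0078, 0.0263, 0.0] ang [-0.0, 0.0, -0.0191]
0.16 dp [0.0171, 0.052, 0.0] ang [0.0, 0.0, -0.0382]
0.22 dp [0.0279, 0.0772, 0.0] ang [0.0, 0.0, -0.0573]
0.28 dp [0.0402, 0.1016, 0.0] ang [0.0, 0.0, -0.0764]
0.34 dp [0.054, 0.1253, 0.0] ang [0.0, 0.0, -0.0955]
0.4 dp [0.0152, 0.0228, 0.0] ang [-0.0, -0.0, -0.0191]
0.45 dp [0.0288, 0.0411, 0.0] ang [-0.0, -0.0, -0.035]
0.55 dp [0.0588, 0.0755, 0.0] ang [-0.0, 0.0, -0.0668]
0.65 dp [0.0921, 0.1067, 0.0] ang [-0.0, 0.0, -0.0987]
```

Request:
{"name": "carry_out", "arguments": {"increments": [{"dp": [0.001, 0.0045, 0], "angular": [0, 0, -0.0032]}, {"dp": [0.0021, 0.0089, 0], "angular": [0, 0, -0.0064]}, {"dp": [0.0032, 0.0134, 0], "angular": [0, 0, -0.0095]}, {"dp": [0.0043, 0.0178, 0], "angular": [0, 0, -0.0127]}, {"dp": [0.0043, 0.0178, 0], "angular": [0, 0, -0.0127]}]}}

```text
clock: 12.55
eef_pos: [0.6579, 0.0596, 0.1762]
orientation: [180.0, -19.4, 99.4]
contact_force: [-1.1, 0.2, -6.9]
gripper_width: 0.0237
gripper_force: 12.0
```

```bash
python3 -c "
from d import *
M(.04)"
```

```text
12.55 [0.6579 0.0596 0.1762] [179.9708 -19.3741  99.3993] F [-1.0509  0.2302 -6.8552] T [-0.5799 -0.1127 -0.0151] 0.023691335281086523 11.999658644199371
M axis T only -0.590517380500764 about pivot -1.0006339902115933 Fout 0.3988816051868519 Fwid -0.9991030081893856
```

Request:
{"name": "carry_out", "arguments": {"increments": [{"dp": [0, 0, -0.0015], "angular": [-0.0037, -0.0007, 0]}, {"dp": [0, 0, -0.0015], "angular": [-0.0037, -0.0007, 0]}]}}

```text
clock: 12.8
eef_pos: [0.6579, 0.0595, 0.1756]
orientation: [180.0, -18.7, 99.4]
contact_force: [0.5, -1.1, -8.4]
gripper_width: 0.0239
gripper_force: 12.0
```

```bash
python3 -c "
from d import *
M(.04)"
```

```text
12.8 [0.6579 0.0595 0.1756] [179.9549 -18.6634  99.4286] F [ 0.4866 -1.1059 -8.3924] T [-0.5692 -0.2625 -0.0095] 0.02388148224823475 11.99944719672203
M axis T only -0.6044695797311079 about pivot -1.1094066215706808 Fout -1.1705891903992993 Fwid 0.29931158326334684
```

Request:
{"name": "carry_out", "arguments": {"increments": [{"dp": [0, 0, -0.002], "angular": [-0.0037, -0.0006, 0]}, {"dp": [0, 0, -0.002], "angular": [-0.0037, -0.0006, 0]}, {"dp": [0, 0, -0.002], "angular": [-0.0037, -0.0006, 0]}]}}

```text
clock: 13.18
eef_pos: [0.658, 0.0595, 0.1752]
orientation: [179.9, -18.0, 99.4]
contact_force: [0.1, -0.3, -6.3]
gripper_width: 0.0236
gripper_force: 12.0
```

```bash
python3 -c "
from d import *
M(.04)"
```

```text
13.175 [0.658  0.0595 0.1752] [179.9485 -18.0204  99.4187] F [ 0.1372 -0.3008 -6.3368] T [-0.4451 -0.1902 -0.04  ] 0.023611756188629016 12.000069469213486
M axis T only -0.4702115001405682 about pivot -0.8503520083414374 Fout -0.3191905905410255 Fwid 0.08616505778578544
```

Request:
{"name": "carry_out", "arguments": {"increments": [{"dp": [0, 0, -0.002], "angular": [-0.004, -0.0007, 0]}, {"dp": [0, 0, -0.002], "angular": [-0.004, -0.0007, 0]}, {"dp": [0, 0, -0.002], "angular": [-0.004, -0.0007, 0]}]}}

```text
clock: 13.55
eef_pos: [0.658, 0.0595, 0.1747]
orientation: [179.9, -17.3, 99.4]
contact_force: [-0.4, -0.2, -3.9]
gripper_width: 0.0243
gripper_force: 12.0
```

Run:
```python
from d import *
M(.04)
f=r.grab_frame("wrist");a=f["pixels"][150:384,120:400];S=r.grab_frame("top")
b=cv2.resize(S["pixels"][90:170,190:290],None,fx=3,fy=3,interpolation=3)
c=np.zeros((300,600,3),np.uint8);c[:234,:280]=a;c[:240,290:590]=b;cv2.imwrite("pics/w4.png",c)
```

```text
13.55 [0.658  0.0595 0.1747] [179.9357 -17.284   99.4223] F [-0.4041 -0.1542 -3.9447] T [-0.4606 -0.1553 -0.0507] 0.0243074133116419 12.000788748264313
M axis T only -0.4797545923622716 about pivot -0.7159704501358594 Fout -0.08607675818991246 Fwid -0.4238658705198023
```

View pics/w4.png

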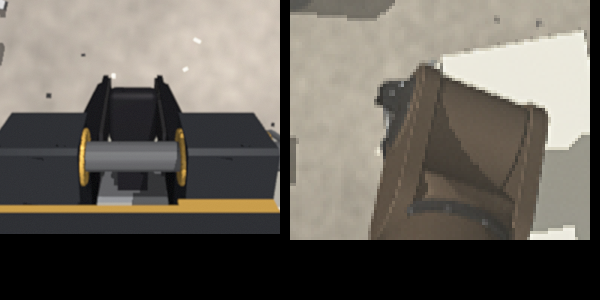

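Request:
{"name": "carry_out", "arguments": {"increments": [{"dp": [0.0002, -0.001, 0], "angular": [-0.0047, -0.0008, 0]}, {"dp": [0.0004, -0.0019, 0], "angular": [-0.0095, -0.0016, 0]}, {"dp": [0.0004, -0.0019, 0], "angular": [-0.0095, -0.0016, 0]}]}}

```text
clock: 14.02
eef_pos: [0.6581, 0.059, 0.1747]
orientation: [179.9, -15.5, 99.4]
contact_force: [1.0, -2.2, -3.1]
gripper_width: 0.024
gripper_force: 12.0
```

```bash
python3 -c "
from d import *
M(.04)"
```

```text
14.025 [0.6581 0.059  0.1747] [179.9279 -15.5134  99.4436] F [ 1.0338 -2.1863 -3.0629] T [-0.4899 -0.1801 -0.061 ] 0.023959230299078878 12.001504451036453
M axis T only -0.5127929442550159 about pivot -0.7022293719563136 Fout -2.3258763018783917 Fwid 0.6625058749347317
```

Request:
{"name": "carry_out", "arguments": {"increments": [{"dp": [0.0011, 0.0045, 0], "angular": [0, 0, -0.0032]}, {"dp": [0.0022, 0.0088, 0.0003], "angular": [0, 0, -0.0064]}, {"dp": [0.0036, 0.0132, 0.0006], "angular": [0, 0, -0.0095]}, {"dp": [0.005, 0.0175, 0.0006], "angular": [0, 0, -0.0127]}, {"dp": [0.005, 0.0175, 0.0006], "angular": [0, 0, -0.0127]}]}}

```text
clock: 14.65
eef_pos: [0.6596, 0.0644, 0.1747]
orientation: [179.9, -15.6, 97.1]
contact_force: [1.9, 1.0, -5.0]
gripper_width: 0.0234
gripper_force: 12.0
```

```bash
python3 -c "
from d import *
M(.08)"
```

```text
14.65 [0.6596 0.0644 0.1747] [179.9368 -15.5593  97.1262] F [ 1.8911  0.9862 -4.9835] T [-0.377  -0.4543 -0.1063] 0.02339940183433356 11.998894661664963
M axis T only -0.43039017516453765 about pivot -0.7239397780969651 Fout 0.7443294266498286 Fwid 1.9986783327141424
```

The door has moved about 10 mm with no resistance, so it is free of the latch. I'll keep it lifted and continue the swing.

```bash
cat >> d.py <<'E'
def sw(a,bs,lift=.57,tilt=.27):
    g0,t0,R0=pose(a,lift,tilt)
    for b in bs:
        g,t,R=pose(b,lift,tilt);print(round(b,3),"dp",np.round((t-t0)/.3,4).tolist(),"ang z",round(Ro.from_matrix(R@R0.T).as_rotvec()[2]/np.pi,4))
E
python3 -c "
from d import *
sw(.08,[.12,.16,.2,.24,.28]);sw(.28,[.34,.4,.46,.52,.58])
for k in range(4):
  a=.58+.3*k
  sw(a,a+np.array([.06,.12,.18,.24,.3]))"
```

```text
14.65 [0.6596 0.0644 0.1747] [179.9368 -15.5593  97.1262] F [ 1.8911  0.9862 -4.9835] T [-0.377  -0.4543 -0.1063] 0.02339940183433356 11.998894661664963
0.12 dp [0.0056, 0.0173, 0.0] ang z -0.0127
0.16 dp [0.0118, 0.0344, 0.0] ang z -0.0255
0.2 dp [0.0188, 0.0513, 0.0] ang z -0.0382
0.24 dp [0.0264, 0.0678, 0.0] ang z -0.0509
0.28 dp [0.0346, 0.0841, 0.0] ang z -0.0637
0.34 dp [0.0136, 0.0237, 0.0] ang z -0.0191
0.4 dp [0.0286, 0.0465, 0.0] ang z -0.0382
0.46 dp [0.0449, 0.0684, 0.0] ang z -0.0573
0.52 dp [0.0625, 0.0893, 0.0] ang z -0.0764
0.58 dp [0.0814, 0.1091, 0.0] ang z -0.0955
0.64 dp [0.02, 0.0186, 0.0] ang z -0.0191
0.7 dp [0.0411, 0.036, 0.0] ang z -0.0382
0.76 dp [0.0631, 0.0521, 0.0] ang z -0.0573
0.82 dp [0.0861, 0.0668, 0.0] ang z -0.0764
0.88 dp [0.11, 0.0802, 0.0] ang z -0.0955
0.94 dp [0.0246, 0.0119, 0.0] ang z -0.0191
1.0 dp [0.0499, 0.0223, 0.0] ang z -0.0382
1.06 dp [0.0757, 0.0311, 0.0] ang z -0.0573
1.12 dp [0.102, 0.0384, 0.0] ang z -0.0764
1.18 dp [0.1287, 0.0441, 0.0] ang z -0.0955
1.24 dp [0.027, 0.0041, 0.0] ang z -0.0191
1.3 dp [0.0542, 0.0065, 0.0] ang z -0.0382
1.36 dp [0.0815, 0.0073, 0.0] ang z -0.0573
1.42 dp [0.1088, 0.0065, 0.0] ang z -0.0764
1.48 dp [0.136, 0.0041, 0.0] ang z -0.0955
1.54 dp [0.027, -0.0041, 0.0] ang z -0.0191
1.6 dp [0.0537, -0.0098, 0.0] ang z -0.0382
1.66 dp [0.08, -0.0171, 0.0] ang z -0.0573
1.72 dp [0.1059, -0.0259, 0.0] ang z -0.0764
1.78 dp [0.1312, -0.0363, 0.0] ang z -0.0955
```

Request:
{"name": "carry_out", "arguments": {"increments": [{"dp": [0.006, 0.0173, 0], "angular": [0, 0, -0.0127]}, {"dp": [0.0122, 0.0344, 0], "angular": [0, 0, -0.0255]}, {"dp": [0.0192, 0.0513, 0], "angular": [0, 0, -0.0382]}, {"dp": [0.0268, 0.0678, 0], "angular": [0, 0, -0.0509]}, {"dp": [0.035, 0.0841, 0], "angular": [0, 0, -0.0637]}]}}

```text
clock: 15.28
eef_pos: [0.6705, 0.0894, 0.1747]
orientation: [179.9, -15.5, 85.6]
contact_force: [4.6, -1.6, -4.7]
gripper_width: 0.0239
gripper_force: 12.0
```

```bash
python3 -c "
from d import *
M(.28)"
```

```text
15.275 [0.6705 0.0894 0.1747] [179.8909 -15.5382  85.6079] F [ 4.6158 -1.6281 -4.7172] T [-0.5885 -0.6984 -0.1275] 0.023904763092174916 12.001714557409286
M axis T only -0.5338819243281696 about pivot -0.8173440566459833 Fout -1.2738594010599151 Fwid 4.725853103369328
```

Request:
{"name": "carry_out", "arguments": {"increments": [{"dp": [0.016, 0.0237, 0], "angular": [0, 0, -0.0191]}, {"dp": [0.0311, 0.0465, 0], "angular": [0, 0, -0.0382]}, {"dp": [0.0475, 0.0684, 0], "angular": [0, 0, -0.0573]}, {"dp": [0.0653, 0.0892, 0], "angular": [0, 0, -0.0764]}, {"dp": [0.0842, 0.109, 0], "angular": [0, 0, -0.0955]}]}}

```text
clock: 15.9
eef_pos: [0.6958, 0.1219, 0.1747]
orientation: [179.9, -15.5, 68.4]
contact_force: [3.0, -3.4, -4.5]
gripper_width: 0.0241
gripper_force: 12.0
```

```bash
python3 -c "
from d import *
M(.58)"
```

```text
15.9 [0.6958 0.1219 0.1747] [179.8977 -15.5395  68.38  ] F [ 3.0174 -3.4011 -4.5334] T [-0.8941 -0.5535 -0.068 ] 0.02413633172257919 12.004724442958832
M axis T only -0.6285229797018724 about pivot -0.9042021394732604 Fout -2.0563109924498817 Fwid 4.055039299895827
```

Request:
{"name": "carry_out", "arguments": {"increments": [{"dp": [0.022, 0.0176, 0], "angular": [0, 0, -0.0191]}, {"dp": [0.043, 0.035, 0], "angular": [0, 0, -0.0382]}, {"dp": [0.065, 0.0511, 0], "angular": [0, 0, -0.0573]}, {"dp": [0.088, 0.0656, 0], "angular": [0, 0, -0.0764]}, {"dp": [0.112, 0.0788, 0], "angular": [0, 0, -0.0955]}]}}

```text
clock: 16.52
eef_pos: [0.7292, 0.1454, 0.1746]
orientation: [179.9, -15.5, 51.2]
contact_force: [2.7, -3.9, -3.9]
gripper_width: 0.024
gripper_force: 12.0
```

Request:
{"name": "carry_out", "arguments": {"increments": [{"dp": [0.0255, 0.0109, 0], "angular": [0, 0, -0.0191]}, {"dp": [0.0509, 0.0208, 0], "angular": [0, 0, -0.0382]}, {"dp": [0.0768, 0.0295, 0], "angular": [0, 0, -0.0573]}, {"dp": [0.1032, 0.0366, 0], "angular": [0, 0, -0.0764]}, {"dp": [0.13, 0.042, 0], "angular": [0, 0, -0.0955]}]}}

```text
clock: 17.15
eef_pos: [0.7681, 0.1579, 0.1746]
orientation: [179.9, -15.5, 34.0]
contact_force: [1.8, -4.3, -4.8]
gripper_width: 0.0235
gripper_force: 12.0
```

```bash
python3 -c "
from d import *
M(1.18);to(1.18,.55,.27)"
```

```text
17.15 [0.7681 0.1579 0.1746] [179.9243 -15.5168  34.0087] F [ 1.8115 -4.2604 -4.8032] T [-0.8583 -0.0831  0.1065] 0.023511966391723472 12.023148089647293
M axis T only -0.4122388206173565 about pivot -0.6988157172642904 Fout -0.8877640503397763 Fwid 4.543639363289742
1.18 0.55 0.27 0.0 tcp [0.7665 0.1575 0.1759] dp [-0.0055 -0.0015  0.0042] ang [0.0002 0.0004 0.0006]
```

Request:
{"name": "carry_out", "arguments": {"increments": [{"dp": [0.0275, 0.0029, 0], "angular": [0, 0, -0.0191]}, {"dp": [0.0548, 0.005, 0], "angular": [0, 0, -0.0382]}, {"dp": [0.0822, 0.0056, 0], "angular": [0, 0, -0.0573]}, {"dp": [0.1095, 0.0046, 0], "angular": [0, 0, -0.0764]}, {"dp": [0.1367, 0.0021, 0], "angular": [0, 0, -0.0955]}]}}

```text
clock: 17.77
eef_pos: [0.809, 0.1585, 0.1745]
orientation: [179.9, -15.5, 16.8]
contact_force: [0.6, -3.1, -2.1]
gripper_width: 0.0243
gripper_force: 12.0
```

Request:
{"name": "carry_out", "arguments": {"increments": [{"dp": [0.027, -0.005, 0], "angular": [0, 0, -0.0191]}, {"dp": [0.0537, -0.0112, 0], "angular": [0, 0, -0.0382]}, {"dp": [0.072, -0.016, 0], "angular": [0, 0, -0.0509]}, {"dp": [0.072, -0.016, 0], "angular": [0, 0, -0.0509]}]}}

```text
clock: 18.27
eef_pos: [0.8305, 0.1539, 0.1745]
orientation: [179.9, -15.5, 7.8]
contact_force: [0.9, -2.8, -2.5]
gripper_width: 0.0238
gripper_force: 12.0
```

Run:
```python
from d import *
M(1.64);to(1.64,.55,.27)
g0,t0,R0=pose(1.64,.55,.30)
for l in (.45,.35,.25,.15,.05,0):
    g,t,R=pose(1.64,l,l-.25);print(l,np.round((t-t0)/.3,4).tolist(),np.round(Ro.from_matrix(R@R0.T).as_rotvec()/np.pi,4).tolist())
```

```text
18.275 [0.8305 0.1539 0.1745] [179.9333 -15.5146   7.7694] F [ 0.8522 -2.7689 -2.5347] T [-0.4757  0.1373  0.1113] 0.02379102100672799 12.012172043323517
M axis T only -0.2001000504151275 about pivot -0.3483130312747742 Fout 0.47174040158237773 Fwid 2.8583612907185767
1.64 0.55 0.27 0.0 tcp [0.8287 0.1542 0.1759] dp [-0.0059  0.0009  0.0047] ang [ 0.0003  0.0003 -0.0001]
0.45 [-0.0016, -0.0002, -0.0193] [-0.0043, 0.0315, -0.0]
0.35 [-0.0051, -0.0007, -0.0383] [-0.0086, 0.0631, 0.0]
0.25 [-0.0105, -0.0014, -0.0568] [-0.0129, 0.0946, 0.0]
0.15 [-0.0176, -0.0024, -0.0747] [-0.0171, 0.1262, -0.0]
0.05 [-0.0265, -0.0036, -0.0918] [-0.0214, 0.1577, -0.0]
0 [-0.0316, -0.0043, -0.1] [-0.0236, 0.1735, 0.0]
```

The door is at about 1.64 rad. I'll lower the paddle gently to rest, then let go.

Request:
{"name": "carry_out", "arguments": {"increments": [{"dp": [-0.0016, -0.0002, -0.0193], "angular": [-0.0043, 0.0315, 0]}, {"dp": [-0.0051, -0.0007, -0.0383], "angular": [-0.0086, 0.0631, 0]}, {"dp": [-0.0105, -0.0014, -0.0568], "angular": [-0.0129, 0.0946, 0]}, {"dp": [-0.0176, -0.0024, -0.0747], "angular": [-0.0171, 0.1262, 0]}, {"dp": [-0.0265, -0.0036, -0.0918], "angular": [-0.0214, 0.1577, 0]}]}}

```text
clock: 18.9
eef_pos: [0.8221, 0.1527, 0.1471]
orientation: [180.0, 13.3, 7.8]
contact_force: [-0.6, -3.0, -2.7]
gripper_width: 0.0239
gripper_force: 12.0
```

Request:
{"name": "carry_out", "arguments": {"increments": [{"dp": [0, 0, 0], "angular": [0, 0, 0]}, {"dp": [0, 0, 0], "angular": [0, 0, 0]}, {"dp": [0, 0, 0], "angular": [0, 0, 0]}, {"dp": [0, 0, 0], "angular": [0, 0, 0]}], "jaw": -0.3}}

```text
clock: 19.4
eef_pos: [0.8225, 0.1533, 0.1484]
orientation: [180.0, 13.0, 7.8]
contact_force: [0.9, 0.1, -0.4]
gripper_width: 0.058
gripper_force: 0.0
```

Run:
```python
from d import *
to(1.64,0,-.25);to(1.64,0,-.25,.1)
f=r.grab_frame("wrist");cv2.imwrite("pics/w5.png",f["pixels"])
```

```text
19.4 [0.8225 0.1533 0.1484] [179.9662  12.9896   7.7626] F [ 0.8842  0.1319 -0.384 ] T [ 0.0546 -0.1335 -0.0159] 0.05803661848048175 0.0
1.64 0 -0.25 0.0 tcp [0.8198 0.153  0.146 ] dp [-0.0091 -0.0009 -0.0078] ang [-0.0008  0.0074 -0.0002]
1.64 0 -0.25 0.1 tcp [0.8443 0.1563 0.2429] dp [0.0726 0.0102 0.3152] ang [-0.0008  0.0074 -0.0002]
```

View pics/w5.png

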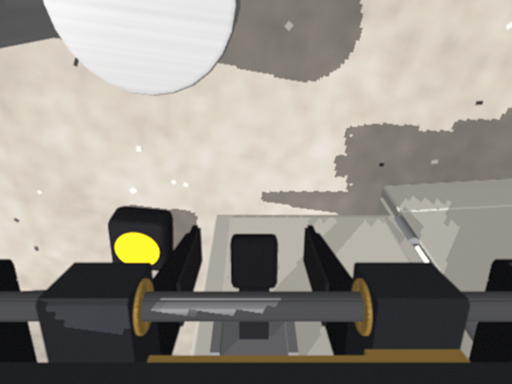

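The wrist view shows the fingers clear of the paddle on both sides: paddle at px 231–277, tips at 197 and 310. Retreating along the tool axis, then away.

Request:
{"name": "carry_out", "arguments": {"increments": [{"dp": [0.015, 0.002, 0.065], "angular": [0, 0, 0]}, {"dp": [0.03, 0.004, 0.13], "angular": [0, 0, 0]}, {"dp": [0.055, 0.007, 0.24], "angular": [0, 0, 0]}, {"dp": [0.06, 0.008, 0.4], "angular": [0, 0, 0]}, {"dp": [0.06, 0.008, 0.5], "angular": [0, 0, 0]}]}}

```text
clock: 20.08
eef_pos: [0.8405, 0.1555, 0.3004]
orientation: [180.0, 12.9, 7.8]
contact_force: [-0.1, 0.1, 0.4]
gripper_width: 0.062
gripper_force: 0.0
```

Request:
{"name": "carry_out", "arguments": {"increments": [{"dp": [-0.15, 0, 0.15], "angular": [0.01, -0.03, 0]}, {"dp": [-0.3, 0, 0.2], "angular": [0.01, -0.07, 0]}, {"dp": [-0.5, 0, 0.2], "angular": [0.01, -0.07, 0]}, {"dp": [-0.7, 0, 0.2], "angular": [0.01, -0.07, 0]}, {"dp": [-0.9, 0, 0.2], "angular": [0.01, -0.07, 0]}]}}

```text
clock: 20.7
eef_pos: [0.5992, 0.1554, 0.3576]
orientation: [-180.0, 0.3, 7.8]
contact_force: [0.9, -0.1, 0.7]
gripper_width: 0.062
gripper_force: 0.0
```

Request:
{"name": "carry_out", "arguments": {"increments": [{"dp": [-0.1, -0.2, 0], "angular": [0, 0, 0]}, {"dp": [-0.1, -0.4, 0], "angular": [0, 0, 0]}, {"dp": [-0.1, -0.6, 0], "angular": [0, 0, 0]}, {"dp": [-0.1, -0.8, 0], "angular": [0, 0, 0]}, {"dp": [-0.1, -1, 0], "angular": [0, 0, 0]}]}}

```text
clock: 21.32
eef_pos: [0.5714, -0.1463, 0.3574]
orientation: [-180.0, 0.3, 7.8]
contact_force: [1.1, 0.3, -0.8]
gripper_width: 0.0621
gripper_force: 0.0
```

Run:
```python
from d import *
t=r.grab_frame("top");W=cloud(t)
a=t["pixels"];cv2.imwrite("pics/top9.png",cv2.resize(a[40:264,100:400],None,fx=2.6,fy=2.6,interpolation=3))
# door top edge: z .185-.21 in region in front of organiser's left end
D=(W-O)@Rz(yaw);m=(W[...,2]>.18)&(W[...,2]<.212)&(D[...,0]<-.11)&(D[...,0]>-.3)&(D[...,1]>.08)&(D[...,1]<.25)&(a.min(-1)>100)
P=D[m][:,:2];print(len(P));v=cv2.fitLine(P.astype(np.float32),2,0,.01,.01).ravel();print(v,"angle from -x, deg",np.degrees(np.arctan2(v[1],v[0])))
old=dict(np.load("top0.npz"))["pixels"]
d=(cv2.absdiff(old,a).max(-1)>50).astype(np.uint8);n,l,s_,c=cv2.connectedComponentsWithStats(d);print([x.tolist() for x in s_[1:] if x[4]>25])
```

```text
21.325 [ 0.5714 -0.1463  0.3574] [-179.9909    0.2897    7.762 ] F [ 1.1138  0.2833 -0.7643] T [ 0.0218 -0.0376 -0.0544] 0.06207940991066643 0.0
163
[ 0.998  -0.064  -0.1812  0.1701] angle from -x, deg -3.668228
[[197, 98, 7, 15, 95], [191, 109, 59, 54, 866], [224, 136, 255, 248, 18342], [409, 178, 27, 22, 440], [370, 182, 6, 18, 27], [378, 182, 8, 19, 32], [389, 209, 24, 19, 127], [386, 223, 38, 45, 663], [350, 263, 31, 6, 87], [135, 276, 88, 96, 5091], [479, 279, 33, 69, 1469], [216, 302, 54, 18, 247], [273, 313, 35, 11, 216], [246, 339, 18, 24, 112], [262, 339, 8, 15, 29], [273, 349, 7, 18, 49], [254, 353, 6, 13, 32], [313, 356, 9, 15, 78], [235, 362, 7, 7, 34], [260, 362, 13, 22, 89], [274, 364, 40, 14, 295]]
```

View pics/top9.png

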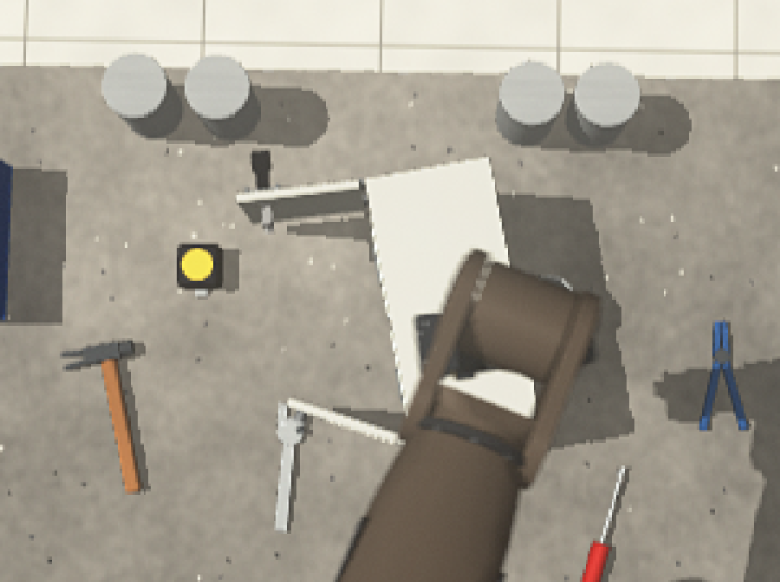

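The top view shows the left door standing open from crop px (362,183) to (238,198), about 3.7° past square. The spare door, tools and tape have not moved, and the arm is clear of everything.

```bash
python3 -c "
from bench import r
print(r.job_done())"
```

```text
the job is handed in; nothing more can be done
None
```

The left door is open about 94°, just past square, with the paddle released and the tools and right door unmoved in the last view; the grip took 5–8 N for about a second after the latch stop was felt, above the 5 N given as safe. The job is handed in; no verdict was returned.

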